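Put the carving tools back into the shadow tray and close the keeper

TASK

End of the carving class: swing the tray's wooden keeper bar fully open against its stop, lay every tool on the bench (there are three to five) down flat into the cavity cut to its outline, and when all of them are fully seated swing the keeper bar closed over them against its other stop. Leave the rosette, the oil jar and the brush where they are.

Things in the scene. Friction and masses are not known exactly. Their poses are not given: they have to be found in the camera images.
- tray: Fixed shadow-cut tray, pale birch with dark blue cavity floors, top 20 mm above the table; the cavities (one per tool outline) are 14 mm deep with 3 mm play all round each tool. Origin on the table; in tray axes it spans x -107 to +137 mm (+x away from the robot), y -139 to +152 mm (+y to the robot's left). Yaw 0.2 to 0.55 rad.
- keeper (a joint): Keeper bar, dark wood 190 x 30 x 10 mm, turning flat on a pin at the tray's far edge. 0 = closed: points along tray -x over the cavities' inner ends, at a stop peg. 1.571 rad = open: along tray +y, clear of the cavities, at the other stop. Grows clockwise from above. 40 to 50 mm above the table; seated tools pass 4 mm or more below it. Stays where left; about 1.5 N moves it. Starts 0 to 0.45.
- keeper_knob (a point): Upright black knob near the free end of the keeper bar, 18 mm diameter, from 50 to 80 mm above the table, 160 mm from the pin; this point is the middle of the knob (65 mm above the table).
- keeper_pin (a point): Pivot pin axis of the keeper bar, at the top of the bar (50 mm above the table), at tray (105, 0) mm.
- gouge: Palm gouge, 130 mm long, lying along its x axis. Orange wooden handle 26 wide x 28 high, x -65 to +1 mm; brass ferrule to x +5; steel blade 12 wide x 10 high, x +5 to +65. Origin: on its underside, at the middle of its outline; z up. May be absent at a start. 110 g, centre of mass about x -15.
- shave: Green metal spokeshave, 124 mm long along its x axis: centre block 40 (x) x 36 (y) x 28 high, round the origin, and on each side a wing 16 wide, its top 22 mm above the underside. Origin: on its underside, at the middle of its outline; z up. May be absent at a start. 200 g.
- stone: Two-tone grey sharpening stone, block 72 (x) x 34 (y) x 28 high. Origin: on its underside, at the middle of its outline; z up. May be absent at a start. 180 g.
- mallet: Small wooden mallet lying flat, 116 mm long along its x axis: dark head x +24 to +58 mm, 58 wide (y) x 30 high; pale handle x -58 to +24, 22 wide x 26 high. Origin: on its underside, at the middle of its outline; z up. May be absent at a start. 160 g, centre of mass about x +15.
- square: Small try square, L-shaped, 84 (x) x 72 (y) mm: red-brown wooden stock 84 x 22 x 28 high along x, at y -36 to -14 mm; steel blade 26 wide (x +16 to +42) from y -14 to +36, 6 thick, its top 10 mm above the underside. Origin: on its underside, at the middle of its outline; z up. May be absent at a start. 130 g, centre of mass about (4, -20) mm.
- rosette: Bystander: round carved flower rosette, pale wood, 94 mm diameter, 32 high, beyond the work. Origin under its centre.
- oil: Bystander: amber oil jar, 60 mm diameter, 95 high, far left. Origin under its centre.
- brush: Bystander: bench brush, 110 x 40 x 43 mm, far right. Origin under its centre.
- nest_gouge (a point): Where the gouge's origin lies when seated: on the floor of its cavity, 6 mm above the table, at tray (47, 73) mm. Axes parallel to the tray's. The seated gouge's own x axis points along tray -y.
- nest_shave (a point): Where the shave's origin lies when seated: on the floor of its cavity, 6 mm above the table, at tray (-12, 70) mm. Axes parallel to the tray's. The seated shave's own x axis points along tray -y (or the reverse).
- nest_stone (a point): Where the stone's origin lies when seated: on the floor of its cavity, 6 mm above the table, at tray (-75, 44) mm. Axes parallel to the tray's. The seated stone's own x axis points along tray -y (or the reverse).
- nest_mallet (a point): Where the mallet's origin lies when seated: on the floor of its cavity, 6 mm above the table, at tray (31, -66) mm. Axes parallel to the tray's. The seated mallet's own x axis points along tray +y.
- nest_square (a point): Where the square's origin lies when seated: on the floor of its cavity, 6 mm above the table, at tray (-56, -50) mm. Axes parallel to the tray's. The seated square's own x axis points along tray -y.

How it is judged:
On the way, in this order (a step that is already met when the one before it is completed fails the run):
1. the keeper bar is swung fully open (value of joint keeper above 1.45 rad), for 0.2 s.
2. every tool present is fully seated in its own cavity while the keeper is open (horizontal distance between gouge and nest_gouge below 0.007 m and z of gouge in the frame of nest_gouge below 0.004 m and angle between the x axis of each of gouge, shave, stone, mallet, square and the y axis of tray, either way round below 0.15 rad and angle between each of gouge, shave, stone, mallet, square's own z axis and vertical below 0.08 rad and horizontal distance between shave and nest_shave below 0.007 m and z of shave in the frame of nest_shave below 0.004 m and horizontal distance between stone and nest_stone below 0.007 m and z of stone in the frame of nest_stone below 0.004 m and horizontal distance between mallet and nest_mallet below 0.007 m and z of mallet in the frame of nest_mallet below 0.004 m and horizontal distance between square and nest_square below 0.007 m and z of square in the frame of nest_square below 0.004 m and value of joint keeper above 1.2 rad), for 0.2 s.
3. the keeper bar is swung closed over the tools (value of joint keeper below 0.08 rad), for 0.2 s.
At the end, for the whole second after the job is handed in: Every tool present lies at rest, flat in its own cavity (origin within 7 mm sideways and 4 mm in height of its nest point, long axis within 0.15 rad), and the keeper bar is closed (within 0.08 rad of its stop) (horizontal distance between gouge and nest_gouge below 0.007 m and z of gouge in the frame of nest_gouge below 0.004 m and angle between the x axis of each of gouge, shave, stone, mallet, square and the y axis of tray, either way round below 0.15 rad and angle between each of gouge, shave, stone, mallet, square's own z axis and vertical below 0.08 rad and horizontal distance between shave and nest_shave below 0.007 m and z of shave in the frame of nest_shave below 0.004 m and horizontal distance between stone and nest_stone below 0.007 m and z of stone in the frame of nest_stone below 0.004 m and horizontal distance between mallet and nest_mallet below 0.007 m and z of mallet in the frame of nest_mallet below 0.004 m and horizontal distance between square and nest_square below 0.007 m and z of square in the frame of nest_square below 0.004 m and value of joint keeper below 0.08 rad and linear speed of each of gouge, shave, stone, mallet, square below 0.02 m/s); the robot touches nothing.
It fails at once if the carved rosette is moved more than 3 cm (distance of rosette from where it was at the start of the episode above 0.03 m).
It fails at once if the oil jar is moved more than 3 cm (distance of oil from where it was at the start of the episode above 0.03 m).
It fails at once if the bench brush is moved more than 3 cm (distance of brush from where it was at the start of the episode above 0.03 m).
Of gouge, shave, stone, mallet, square only 3 to 5 are there at a start; the rules pass over those that are not, and their reading is None.
At some moment in a run one of gouge, shave, stone, mallet, square may be knocked a few centimetres aside while the robot is not near it.
It also fails if it takes over 210 s, if anything falls off the work surface, if the arm or the gripper's body presses on something with over 40 N, if the wrist force passes 120 N, or if a joint passes its speed limit or range.

ROBOT

A 6-joint arm with a two-finger parallel gripper is mounted at the origin on the work surface. World frame = base frame: x ahead of the robot, y to its left, z up, the work surface at z = 0. Lengths are in m, angles in rad, forces in N, time in s.
With the tool pointing down it reaches from about 0.275 to 0.825 m from the base axis. Payload 4.9 kg.
Tool frame: the origin (TCP) lies midway between the tips of the shut fingers; the grasp point (between the pads) lies 19 mm behind it (grip_point_offset is the distance from the TCP to the grasp point, in m); z points along the fingers, x is the direction in which the jaws open and shut, and the axes are right-handed (so a half turn about z gives the same grasp; the last joint's range is limited). The gripper opens to 85 mm and grips with 20 to 120 N. Pads are 22 mm wide; open, the fingers measure 114 mm over their backs; the gripper's body (76 mm by 85 mm) begins 54 mm behind the grasp point. The pads swing forward as they close: fully open they stand 13 mm farther back than shut.
Start: joints at [1.122, 0.326, -0.193, 1.052, 0, 1.437], TCP at [0.17, 0.523, 0.231] pointing down, gripper open.
Joint ranges: [-2.65, 2.65], [-0.97, 1.79], [-1.3, 1.35], [-1.93, 2.1], [-1.47, 1.37], [-3.14, 3.14]. Speed limits (rad/s): [2.57, 2.57, 3.14, 3.14, 3.14, 3.14].

INTERFACE

Orientations are given as a rotation vector (axis times angle).
In Python, from cell import * gives the robot as it stands. Calls block until the motion is done:
- movep(position, orientation): joint-space move of the TCP to a pose.
- move_l(position, velocity=0.15, rot=None, until_force=None): straight line of the TCP; rot=None keeps the orientation; velocity is the mean speed in m/s. With until_force (N) it stops when the force on the tool has changed by that much, and returns True; else False.
- set_joints(angles): joint-space move.
- let_go() and grab(newtons=None): open the fingers fully, or close them until they stop; newtons is the grip in N (None keeps the last).
- sleep(seconds).
- ik(position, orientation): joint angles nearest the present ones, or None.
- get_state(): the state.
- grab_frame(name): name is "scene" or "top" or "wrist"; returns a dict with "img" (420x560x3 uint8, red, green, blue), "fx", "fy", "cx", "cy" (pixels), "k1" (the pictures are not rectified: a ray, as slopes to the right and down, at radius r is drawn at 1 + k1 r^2 times it, then the intrinsics apply), "cam_to_world" (4x4, takes a point from camera to world coordinates); the wrist camera has in their place "T_tool_cam" (4x4, takes a point from camera to tool coordinates, whose origin is the TCP and whose axes are the tool frame's). Camera axes: x right, y down, z forward; pixel columns grow to the right and rows downward; lengths in m; the calibration is good to about 2 mm. A picture is of the moment at which its call begins: read the wrist's pose just before it. There is no depth.
A pose or a line that the arm cannot do raises MotionError and nothing moves.
- sign_off(): hands the job in, once; it reports no verdict.
Trained networks look in the newest picture that a camera, given by its name, has taken for a name from the list of things; names that differ only in an ending like _2 or _b are one class to them, and where a whole thing is asked for, a point or a joint stands for the part that bears it (a point fixed in the world has none). Each returns a list of dicts, best first, with "score" (0 to 1); they miss things now and then, are a little off and sometimes report something else, mostly with a low value. They report only what shows in the picture. A call takes as long as a camera call.
- spot_in(camera, name): "centre" ([column, row] in pixels, amid what is visible of it).
- silhouettes(camera, name): "mask" (420x560 bool, what is visible of it) and "centre" ([column, row] in pixels, amid what is visible of it).
- tip_of(camera, name): "centre" ([column, row] in pixels: a listed point, or the origin of a listed thing).
The state is a dict: "clock": time; "q": joint angles; "joint_velocities": joint speeds; "tau": joint torques, N m; "position": TCP position; "eef_rot": TCP orientation; "contact_force": force on the tool from outside, world axes, zero at the start; "wrist_torque": the same for the moment, N m; "finger_gap": opening from 0.0 (shut) to 1.0 (fully open).
Only numpy, scipy, OpenCV 4.12 (cv2) and the standard library are available. Lean on these libraries where they do the work, as an engineer would, in place of code of your own. Each camera call takes 0.05 s, during which the arm holds its last target.

## Working session

There is one attempt and no reset: what is moved stays moved. The work goes in short steps, each a Python script; the robot and the scene stay as the last script left them, time stands still between calls to the robot, and variables do not carry over. Pictures are saved under pics/ and viewed, and the job is handed in when it is done.

```bash
ls; mkdir -p pics; python3 - <<'E'
from cell import *
import cv2
s=get_state(); print(s)
for n in ["scene","top","wrist"]:
    f=grab_frame(n); cv2.imwrite(f"pics/{n}0.png",f["img"][:,:,::-1]); print(n,{k:v for k,v in f.items() if k!="img"})
E
```

```text
pics
{'clock': 0.0, 'q': array([ 1.12179604e+00,  3.26912388e-01, -1.93590337e-01,  1.05197078e+00,
       -7.87141154e-06,  1.43660661e+00]), 'joint_velocities': array([ 0.0005911 , -0.00112122, -0.00014655,  0.0006969 , -0.0003731 ,
       -0.00064338]), 'tau': array([ 7.17304993e-04, -4.43399513e+01,  2.62439615e+01,  1.53878523e-02,
       -5.96134691e-05, -6.28934259e-06]), 'position': array([0.17003591, 0.52245573, 0.23051651]), 'eef_rot': array([ 2.54155348e+00,  1.84528244e+00, -2.31332061e-03]), 'contact_force': array([-0.30084818,  0.17972184, -0.28511874]), 'wrist_torque': array([ 0.01083673,  0.0275919 , -0.05852314]), 'finger_gap': 0.9981803576343545}
scene {'fx': 496.44202040965394, 'fy': 496.44202040965394, 'cx': 273.68088579220245, 'cy': 215.2953117721294, 'k1': 0.004843656336386709, 'cam_to_world': array([[-0.6144329 ,  0.65478494, -0.44014644,  1.14478774],
       [ 0.78896805,  0.51083271, -0.34143719,  0.4380811 ],
       [ 0.00127327, -0.55705172, -0.83047682,  1.1352781 ],
       [ 0.        ,  0.        ,  0.        ,  1.        ]])}
top {'fx': 431.104033696641
[... 163 characters left out ...]
4423995,  0.54890621],
       [-0.99978934,  0.00861388, -0.01863003,  0.01830669],
       [ 0.01822988, -0.04440634, -0.99884721,  1.16472693],
       [ 0.        ,  0.        ,  0.        ,  1.        ]])}
wrist {'fx': 371.9404331998166, 'fy': 371.9404331998166, 'cx': 287.36700425357003, 'cy': 209.05594252768435, 'k1': -0.06610825080294346, 'T_tool_cam': array([[ 9.99999918e-01, -3.91395094e-04,  1.04977399e-04,
         3.09790283e-04],
       [ 3.41456521e-04,  9.53362710e-01,  3.01826816e-01,
        -7.81458794e-02],
       [-2.18215073e-04, -3.01826755e-01,  9.53362765e-01,
        -1.42398833e-01],
       [ 0.00000000e+00,  0.00000000e+00,  0.00000000e+00,
         1.00000000e+00]])}
```

View pics/top0.png

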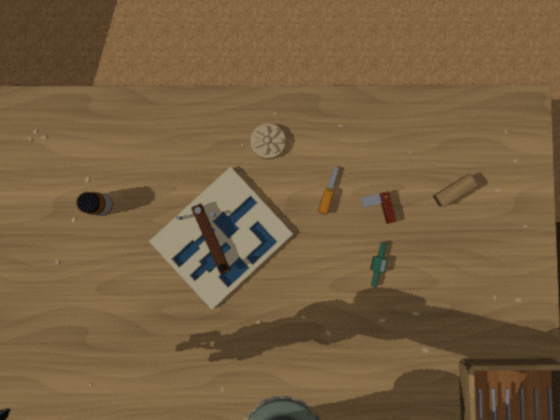

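View pics/scene0.png

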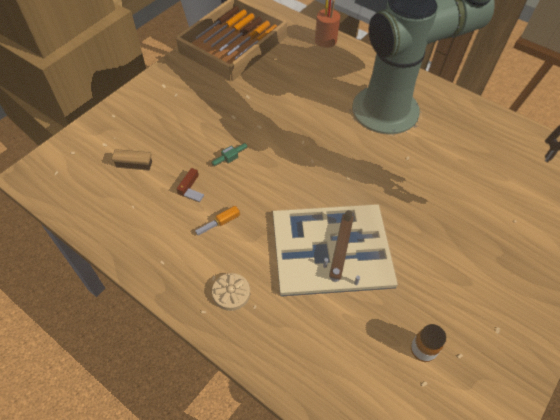

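```bash
cat > h.py <<'E'
from cell import *
import numpy as np, cv2
from scipy.spatial.transform import Rotation as R
_grab=grab_frame
def shot(name,save=None):
    s=get_state(); f=_grab(name)
    if name=="wrist":
        T=np.eye(4); T[:3,:3]=R.from_rotvec(s["eef_rot"]).as_matrix(); T[:3,3]=s["position"]
        f["cam_to_world"]=T@f["T_tool_cam"]
    if save: cv2.imwrite(f"pics/{save}.png",f["img"][:,:,::-1])
    return f
def px2w(f,p,z):
    p=np.atleast_2d(np.asarray(p,float))
    d=(p-[f["cx"],f["cy"]])/[f["fx"],f["fy"]]
    u=d.copy()
    for _ in range(20): u=d/(1+f["k1"]*(u**2).sum(1,keepdims=True))
    r=np.c_[u,np.ones(len(u))]@f["cam_to_world"][:3,:3].T
    o=f["cam_to_world"][:3,3]
    return o+r*((z-o[2])/r[:,2])[:,None]
def w2px(f,P):
    P=np.atleast_2d(np.asarray(P,float)); M=np.linalg.inv(f["cam_to_world"])
    c=P@M[:3,:3].T+M[:3,3]; u=c[:,:2]/c[:,2:]
    u=u*(1+f["k1"]*(u**2).sum(1,keepdims=True))
    return u*[f["fx"],f["fy"]]+[f["cx"],f["cy"]]
def zoom(img,c,w,out):
    x0,y0=int(c[0]-w/2),int(c[1]-w*.75/2); x0=max(x0,0);y0=max(y0,0)
    cr=img[y0:y0+int(w*.75),x0:x0+w]; cv2.imwrite(f"pics/{out}.png",cv2.resize(cr,(800,600),interpolation=cv2.INTER_CUBIC)[:,:,::-1])
E
python3 - <<'E'
from h import *
Z=dict(tray=.02,keeper=.05,gouge=.0,shave=0,stone=0,mallet=0,square=0,rosette=0,oil=0,brush=0,keeper_knob=.065,keeper_pin=.05,nest_gouge=.006,nest_shave=.006,nest_square=.006,nest_mallet=.006,nest_stone=.006)
for cam in ["top","scene"]:
    f=shot(cam)
    for n,z in Z.items():
        for d in tip_of(cam,n)[:2]:
            print(cam,n,round(d["score"],2),np.round(d["centre"],1),np.round(px2w(f,d["centre"],0 if n=="tray" else z)[0],4))
    for d in silhouettes(cam,"tray")[:1]:
        m=d["mask"].astype(np.uint8); c=max(cv2.findContours(m,0,2)[0],key=cv2.contourArea)
        h=cv2.convexHull(c); e=0.01
        for e in np.arange(.01,.1,.005):
            a=cv2.approxPolyDP(h,e*cv2.arcLength(h,True),True)
            if len(a)<=4: break
        print(a[:,0],np.round(px2w(f,a[:,0],.02),4))
    if cam=="top": zoom(f["img"],(221,238),200,"topz")
E
```

```text
top tray 0.81 [229.  237.5] [0.537  0.1361 0.    ]Traceback (most recent call last):
  File "<stdin>", line 6, in <module>
ValueError: it knows: brush, gouge, keeper_knob, keeper_pin, mallet, nest_gouge, nest_mallet, nest_shave, nest_square, nest_stone, oil, rosette, shave, square, stone, tray
```

```bash

python3 - <<'E'
from h import *
Z=dict(tray=.02,gouge=.0,shave=0,stone=0,mallet=0,square=0,rosette=0,oil=0,brush=0,keeper_knob=.065,keeper_pin=.05,nest_gouge=.006,nest_shave=.006,nest_square=.006,nest_mallet=.006,nest_stone=.006)
for cam in ["top","scene"]:
    f=shot(cam)
    for n,z in Z.items():
        for d in tip_of(cam,n)[:2]:
            print(cam,n,round(d["score"],2),np.round(d["centre"],1),np.round(px2w(f,d["centre"],0 if n=="tray" else z)[0],4))
    for d in silhouettes(cam,"tray")[:1]:
        m=d["mask"].astype(np.uint8); c=max(cv2.findContours(m,0,2)[0],key=cv2.contourArea)
        h=cv2.convexHull(c); e=0.01
        for e in np.arange(.01,.1,.005):
            a=cv2.approxPolyDP(h,e*cv2.arcLength(h,True),True)
            if len(a)<=4: break
        print(a[:,0],np.round(px2w(f,a[:,0],.02),4))
    if cam=="top": zoom(f["img"],(221,238),200,"topz")
E
```

```text
top tray 0.57 [228.  240.1] [0.5301 0.1388 0.    ]
top tray 0.25 [193.1 248.3] [0.5091 0.2323 0.    ]
top gouge 0.83 [327.3 190.6] [ 0.6617 -0.1309  0.    ]
top shave 0.97 [375.8 265.3] [ 0.4584 -0.259   0.    ]
top stone 0.67 [226.6 240.9] [0.528  0.1426 0.    ]
top square 0.73 [375.3 208.5] [ 0.6119 -0.2607  0.    ]
top rosette 0.95 [269.6 143. ] [0.7929 0.0247 0.    ]
top oil 0.83 [101.5 204.1] [0.6299 0.4763 0.    ]
top brush 0.88 [451.6 191. ] [ 0.6578 -0.4698  0.    ]
top keeper_knob 0.65 [220.3 265.1] [0.4681 0.1518 0.065 ]
top nest_gouge 0.59 [192.7 242.4] [0.525  0.2322 0.006 ]
top nest_shave 0.64 [210. 260.] [0.4777 0.1863 0.006 ]
top nest_square 0.66 [252.1 241.1] [0.5269 0.0738 0.006 ]
top nest_mallet 0.57 [237.5 212.3] [0.6045 0.1124 0.006 ]
top nest_mallet 0.4 [252.2 239. ] [0.5325 0.0735 0.006 ]
top nest_stone 0.65 [234.7 270.1] [0.4501 0.1206 0.006 ]
[[231 168]
 [290 235]
 [211 308]
 [150 240]] [[ 0.7221  0.128   0.02  ]
 [ 0.5423 -0.0274  0.02  ]
 [ 0.3532  0.1818  0.02  ]
 [ 0.5328  0.3415  0.02  ]]
scene tray 0.84 [331.4 246.7] [0.5281 0.1529 0.    ]
scene tray 0.6
[... 600 characters left out ...]
0571 0.065 ]
scene keeper_pin 0.96 [336.9 268.7] [0.5987 0.2113 0.05  ]
scene keeper_pin 0.46 [423.9 348.3] [0.6453 0.4756 0.05  ]
scene nest_gouge 0.83 [362.4 256.1] [0.5052 0.2338 0.006 ]
scene nest_gouge 0.18 [352.  215.3] [0.4143 0.143  0.006 ]
scene nest_shave 0.83 [351.7 237.5] [0.4747 0.1811 0.006 ]
scene nest_square 0.96 [309.1 227.5] [0.5188 0.0734 0.006 ]
scene nest_square 0.35 [337.2 271.9] [0.5837 0.2078 0.006 ]
scene nest_mallet 0.62 [305.7 255.6] [0.5946 0.1168 0.006 ]
scene nest_stone 0.62 [340.  219.9] [0.4471 0.1254 0.006 ]
[[378 207]
 [395 287]
 [281 294]
 [274 212]] [[ 0.3566  0.1878  0.02  ]
 [ 0.5377  0.3463  0.02  ]
 [ 0.7255  0.136   0.02  ]
 [ 0.5447 -0.0264  0.02  ]]
```

View pics/topz.png

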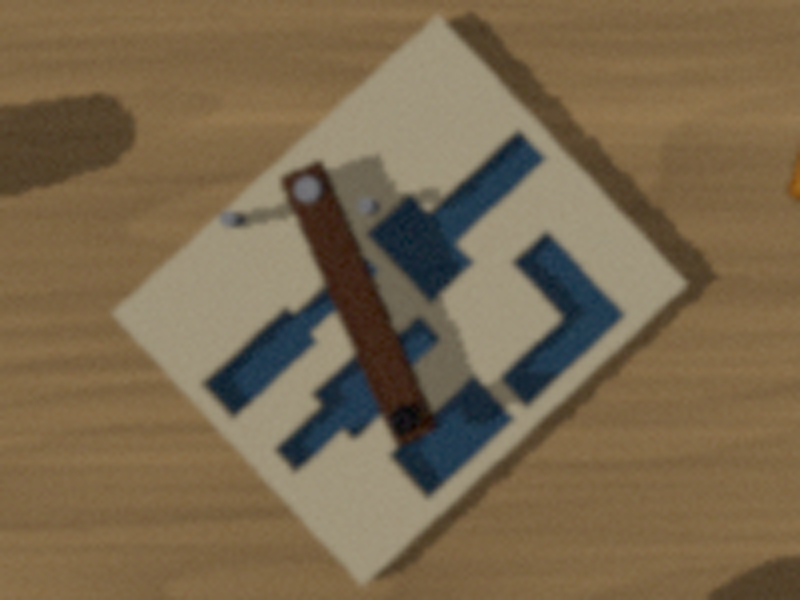

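```bash
cat >> h.py <<'E'
def rotv(a):
    x=np.array([np.cos(a),np.sin(a),0]); z=np.array([0,0,-1.]); y=np.cross(z,x)
    return R.from_matrix(np.c_[x,y,z]).as_rotvec()
def best_yaw(pos,a):
    c=[]
    for k in (a,a+np.pi,a-np.pi):
        q=ik(list(pos),list(rotv(k)))
        if q is not None: c.append((abs(q[5]),k,q))
    return min(c,key=lambda t:t[0]) if c else None
def rel(f): return None
E
python3 - <<'E'
from h import *
s=get_state(); M=R.from_rotvec(s["eef_rot"]).as_matrix(); print(M.round(2), np.arctan2(M[1,0],M[0,0]))
for a in (0.725,0.725+np.pi/2,0,1.57,3.14,-1.57):
    for k in (a,a+np.pi):
        q=ik([.53,.15,.3],list(rotv(k))); print(round(k,2), None if q is None else np.round(q,2))
p=[.51,.13,.30]
b=best_yaw(p,0.725-np.pi/2); print(b)
movep(p,list(rotv(b[1])))
f=shot("wrist","w_tray")
for n,z in dict(keeper_knob=.065,keeper_pin=.05,nest_gouge=.006,nest_shave=.006,nest_square=.006,nest_mallet=.006,nest_stone=.006).items():
    for d in tip_of("wrist",n)[:2]:
        print(n,round(d["score"],2),np.round(d["centre"],1),np.round(px2w(f,d["centre"],z)[0],4))
np.save("f_tray.npy",f,allow_pickle=True); print(get_state()["clock"])
E
```

```text
[[ 0.31  0.95  0.  ]
 [ 0.95 -0.31  0.  ]
 [ 0.    0.   -1.  ]] 1.255999061165883
0.72 [ 0.14  0.29 -0.06  1.21 -0.    0.99]
3.87 [ 0.14  0.29 -0.06  1.21  0.   -2.15]
2.3 [ 0.14  0.29 -0.06  1.21 -0.   -0.58]
5.44 [ 0.14  0.29 -0.06  1.21 -0.    2.56]
0 [ 0.14  0.29 -0.06  1.21  0.    1.71]
3.14 [ 0.14  0.29 -0.06  1.21  0.   -1.43]
1.57 [ 0.14  0.29 -0.06  1.21  0.    0.14]
4.71 [ 0.14  0.29 -0.06  1.21  0.   -3.  ]
3.14 [ 0.14  0.29 -0.06  1.21  0.   -1.43]
6.28 [ 0.14  0.29 -0.06  1.21 -0.    1.71]
-1.57 [ 0.14  0.29 -0.06  1.21  0.   -3.  ]
1.57 [ 0.14  0.29 -0.06  1.21  0.    0.14]
(np.float64(0.6157150181487734), 2.2957963267948966, array([ 1.09284982e-01,  2.45368853e-01, -1.26882881e-01,  1.19854459e+00,
       -4.44089210e-16, -6.15715018e-01]))
keeper_knob 0.88 [333.7 142. ] [0.4564 0.1472 0.065 ]
keeper_pin 0.63 [286.7 273.8] [0.6043 0.2148 0.05  ]
nest_gouge 0.55 [343.6 214. ] [0.5132 0.2282 0.006 ]
nest_gouge 0.43 [319.1 112.2] [0.4437 0.1219 0.006 ]
nest_shave 0.83 [342.8 168.5] [0.4728 0.1876 0.006 ]
nest_square 0.93 [238.4 132.3] [0.5223 0.0674 0.006 ]
nest_mallet 0.82 [229.5 201.8] [0.5946 0.1126 0.006 ]
nest_stone 0.77 [318.3 111.6] [0.4438 0.1208 0.006 ]
4.35
```

View pics/w_tray.png

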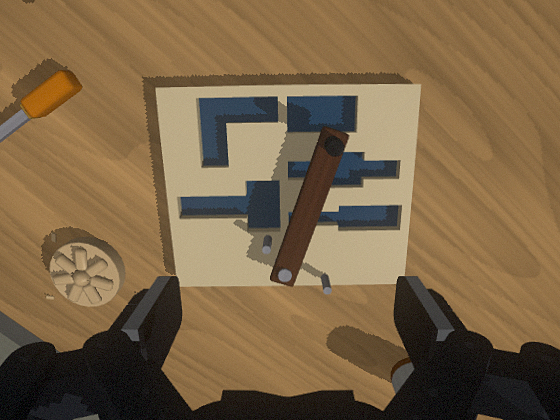

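```bash

python3 - <<'E'
from h import *
from scipy.optimize import least_squares
f=np.load("f_tray.npy",allow_pickle=True).item()
g=cv2.cvtColor(f["img"],cv2.COLOR_RGB2GRAY)
# seeds: pixel, tray coords (x,y,z): outer corners, cavity corners at top
P=[((156,87),(-107,-139,20)),((420,84),(-107,152,20)),((407,284),(137,152,20)),((175,287),(137,-139,20)),
((198,98),(-95,-95,20)),((277,97),(-95,-5,20)),((402,205),(31,141,20)),((402,230),(63,141,20)),((338,230),(63,69,20)),
((357,96),(-95,83,20)),((357,132),(-55,83,20)),((179,197),(17,-127,20)),((179,215),(45,-127,20)),((280,181),(-1,-5,20)),((203,167),(-17,-95,20))]
px=np.array([p[0] for p in P],np.float32).reshape(-1,1,2); sp=cv2.cornerSubPix(g,px.copy(),(4,4),(-1,-1),(3,50,.01)).reshape(-1,2)
X=np.array([p[1] for p in P])/1000
def W(t,X): 
    c,s=np.cos(t[2]),np.sin(t[2]); return np.c_[t[0]+c*X[:,0]-s*X[:,1],t[1]+s*X[:,0]+c*X[:,1],X[:,2]]
fun=lambda t:(w2px(f,W(t,X))-sp).ravel()
r=least_squares(fun,[.531,.141,.725],loss="soft_l1"); print(r.x); print(np.c_[sp,fun(r.x).reshape(-1,2)].round(1))
r4=least_squares(lambda t:fun(t)[:8],r.x);print(r4.x)
np.save("tray.npy",r.x)
# other cams
E
```

```text
[0.52860099 0.14228818 0.73777942]
[[ 1.549e+02  8.730e+01 -2.000e-01  0.000e+00]
 [ 4.206e+02  8.370e+01  2.000e-01  2.000e-01]
 [ 4.106e+02  2.863e+02 -7.400e+00 -2.700e+00]
 [ 1.750e+02  2.870e+02  1.900e+00 -7.000e-01]
 [ 1.970e+02  9.770e+01 -1.600e+00 -1.000e-01]
 [ 2.771e+02  9.630e+01  2.000e-01 -2.000e-01]
 [ 4.014e+02  2.049e+02  2.000e-01 -1.000e-01]
 [ 3.994e+02  2.296e+02  1.000e-01  3.000e-01]
 [ 3.378e+02  2.300e+02  3.000e+00  6.000e-01]
 [ 3.573e+02  9.540e+01  4.000e-01 -1.000e-01]
 [ 3.557e+02  1.318e+02  6.000e-01  4.000e-01]
 [ 1.786e+02  1.965e+02 -2.300e+00 -2.000e-01]
 [ 1.788e+02  2.182e+02 -1.000e-01  4.000e-01]
 [ 2.788e+02  1.799e+02  1.000e-01  0.000e+00]
 [ 2.011e+02  1.672e+02 -4.000e-01  3.000e-01]]
[0.52802248 0.14376955 0.741971  ]
```

```bash
cat >> h.py <<'E'
TR=np.load("tray.npy")
def t2w(x,y,z):
    c,s=np.cos(TR[2]),np.sin(TR[2]); return np.array([TR[0]+c*x-s*y,TR[1]+s*x+c*y,z])
PIN=t2w(.105,0,.05)
def knob(th,z=.056):
    ph=TR[2]+np.pi-th
    return [PIN[0]+.16*np.cos(ph),PIN[1]+.16*np.sin(ph),z], list(rotv(ph-np.pi/2))
E
python3 - <<'E'
from h import *
th=.325
p,r=knob(th,.13); movep(p,r)
print(move_l(knob(th)[0],.08,until_force=8)); 
grab(20); s=get_state(); print(s["finger_gap"],s["contact_force"],s["position"],s["clock"])
f=shot("wrist","w_knob")
E
```

```text
False
0.2011420997484077 [-1.05733253 -0.15900034  1.83287122] [0.45982227 0.1487088  0.0561599 ] 6.7917
```

View pics/w_knob.png

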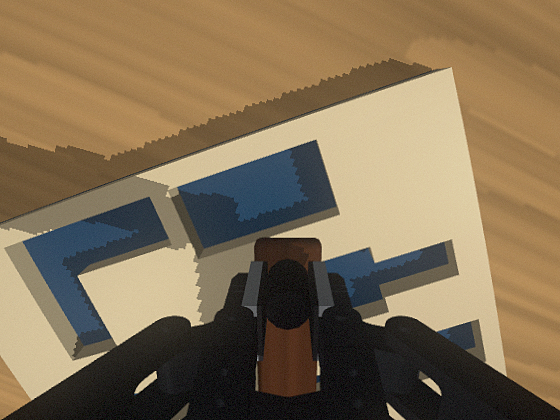

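```bash

python3 - <<'E'
from h import *
for th in list(np.arange(.5,1.5,.2))+[1.5]:
    p,r=knob(th); h=move_l(p,.12,rot=r,until_force=30); s=get_state(); print(round(th,2),h,s["contact_force"].round(1))
    if h: break
for th in (1.54,1.57,1.60):
    p,r=knob(th); h=move_l(p,.05,rot=r,until_force=12); s=get_state(); print(th,h,s["contact_force"].round(1),s["position"].round(4))
    if h: break
sleep(.3); let_go(); print(get_state()["clock"])
q=get_state()["position"]; move_l([q[0],q[1],.2],.2)
f=shot("top","top1"); zoom(f["img"],(221,238),200,"topz1")
E
```

```text
0.5 False [-0.4  0.8  1.9]
0.7 False [-0.4  1.1  3.3]
0.9 False [0.6 0.3 4.2]
1.1 False [0.6 1.8 3.5]
1.3 False [0.8 1.2 3.7]
1.5 False [ 1.2 -0.6  5.2]
1.54 False [ 1.  -1.   4.4] [0.4949 0.3267 0.0561]
1.57 False [ 1.2 -1.   4.9] [0.4986 0.3302 0.0561]
1.6 False [ -5.1 -10.1  14.8] [0.4992 0.3307 0.0558]
11.05
```

View pics/top1.png

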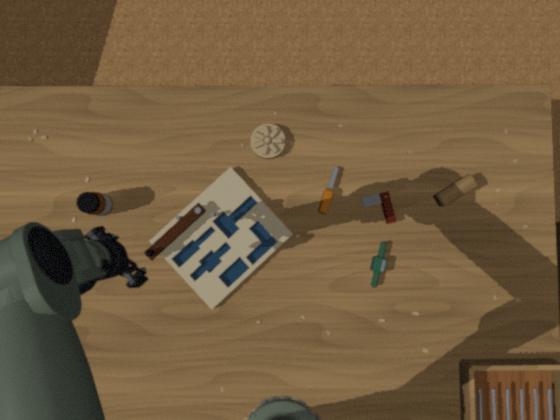

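```bash
cat >> h.py <<'E'
from scipy.optimize import minimize
B=dict(gouge=[(-65,1,-13,13,0,28),(1,5,-11,11,2,26),(5,65,-6,6,0,10)],
 shave=[(-20,20,-18,18,0,28),(-62,62,-8,8,8,22)],
 square=[(-42,42,-36,-14,0,28),(16,42,-14,36,4,10)])
def render(f,n,t,z0=0.,S=2):
    m=np.zeros((420*S,560*S),np.uint8); c,s=np.cos(t[2]),np.sin(t[2])
    for b in B[n]:
        X=np.array([(x,y,z) for x in b[:2] for y in b[2:4] for z in b[4:]])/1000
        W=np.c_[t[0]+c*X[:,0]-s*X[:,1],t[1]+s*X[:,0]+c*X[:,1],X[:,2]+z0]
        h=cv2.convexHull(np.round((w2px(f,W)*S+S/2-.5)*16).astype(np.int32)); cv2.fillConvexPoly(m,h,1,shift=4)
    return m
def fit(f,n,mask,t0=None,z0=0.):
    S=2; M=cv2.resize(mask.astype(np.uint8),None,fx=S,fy=S,interpolation=cv2.INTER_NEAREST)
    # blur both for smooth score
    Mb=cv2.GaussianBlur(M.astype(np.float32),(0,0),3)
    def cost(t): return float(((cv2.GaussianBlur(render(f,n,t,z0,S).astype(np.float32),(0,0),3)-Mb)**2).sum())/M.sum()
    ys,xs=np.nonzero(mask); w=px2w(f,np.c_[xs,ys],z0+.012); c=w.mean(0)[:2]
    best=None
    seeds=[(c[0],c[1],a) for a in np.arange(-np.pi,np.pi,np.pi/8)] if t0 is None else [t0]
    for sd in sorted(seeds,key=cost)[:5]:
        r=minimize(cost,sd,method="Nelder-Mead",options=dict(initial_simplex=[np.array(sd)+d for d in ([0,0,0],[.01,0,0],[0,.01,0],[0,0,.15])],xatol=1e-5,fatol=1e-6,maxiter=200))
        if best is None or r.fun<best.fun: best=r
    return best.x,best.fun
def look(n,cam="wrist",save=None,z0=0.,near=None):
    f=shot(cam); ds=silhouettes(cam,n); out=[]
    for d in ds[:2]:
        if d["mask"].sum()<50: continue
        t,c=fit(f,n,d["mask"],z0=z0); out.append((t,c,d["score"]))
        if near is not None and np.hypot(*(t[:2]-near))>.08: continue
        if save:
            o=f["img"].copy(); cs=cv2.findContours(render(f,n,t,z0,1),0,2)[0]; cv2.drawContours(o,cs,-1,(255,0,255),1); cv2.imwrite(f"pics/{save}.png",o[:,:,::-1])
        return t,c,d["score"],f
    print("nothing",out); return None
E
python3 - <<'E'
from h import *
p=[.458,-.262,.22]; b=best_yaw(p,0.); movep(p,list(rotv(0. if abs(b[0])<3 and False else b[1])))
print(b[1]); r=look("shave",save="w_shave"); print(r[:3]); print(get_state()["clock"])
E
```

```text
0.0
(array([ 0.45926786, -0.26122107, -0.24937825]), np.float64(0.05249333184110351), 0.71)
14.2083
```

View pics/w_shave.png

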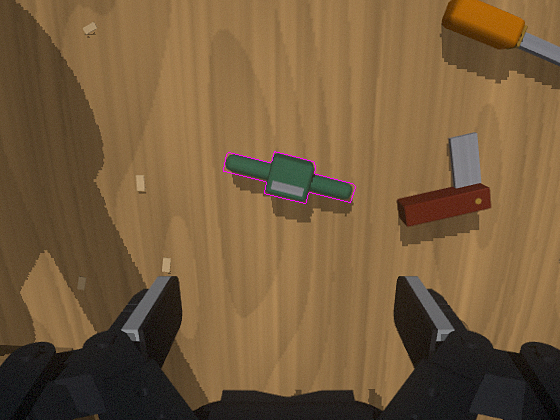

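```bash
cat >> h.py <<'E'
NEST=dict(gouge=(.047,.073,[-1]),shave=(-.012,.070,[-1,1]),square=(-.056,-.050,[-1]))
def plan(n,t,g):
    """returns pick yaw, place yaw(tool), object place yaw"""
    out=[]
    for rel in (np.pi/2,-np.pi/2):
        c,s=np.cos(t[2]),np.sin(t[2]); pp=[t[0]+c*g[0]-s*g[1],t[1]+s*g[0]+c*g[1],.1]
        q1=ik(pp,list(rotv(t[2]+rel)))
        for sg in NEST[n][2]:
            oy=TR[2]+sg*np.pi/2; c,s=np.cos(oy),np.sin(oy); w=t2w(NEST[n][0],NEST[n][1],0)
            pl=[w[0]+c*g[0]-s*g[1],w[1]+s*g[0]+c*g[1],.1]
            q2=ik(pl,list(rotv(oy+rel)))
            if q1 is None or q2 is None: continue
            out.append((max(abs(q1[5]),abs(q2[5])),pp,t[2]+rel,pl,oy+rel,oy))
    return min(out,key=lambda o:o[0])
E
python3 - <<'E'
from h import *
import json
t=np.array([ 0.45926786, -0.26122107, -0.24937825])
P=plan("shave",t,(0,0)); print(P)
_,pp,a,pl,b,oy=P
json.dump([pp,a,pl,b,oy],open("plan.json","w"))
movep([pp[0],pp[1],.1],list(rotv(a)))
print(move_l([pp[0],pp[1],.014],.1,until_force=8))
grab(40); s=get_state(); print(s["finger_gap"]*85,s["contact_force"])
move_l([pp[0],pp[1],.15],.15); s=get_state(); print(s["finger_gap"]*85,s["contact_force"],s["clock"])
shot("wrist","w_held")
E
```

```text
(np.float64(1.0625494602593033), [np.float64(0.45926786), np.float64(-0.26122107), 0.1], np.float64(1.3214180767948966), [np.float64(0.4726361731356215), np.float64(0.1860139094607466), 0.1], np.float64(0.7377794151045093), np.float64(-0.8330169116903873))
False
34.88138993196963 [-2.13623852  0.39960048  5.95469919]
34.424431284331504 [-0.84906483  1.13874358 -1.97368922] 17.9917
```

View pics/w_held.png

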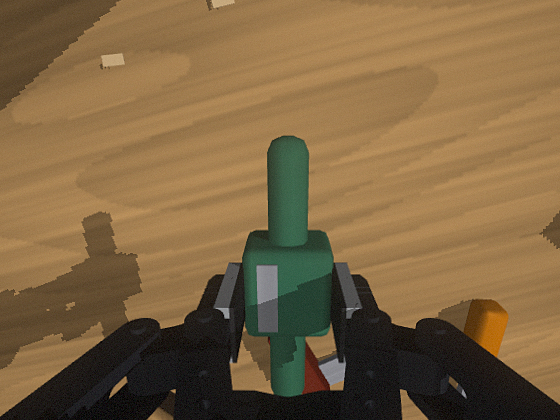

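```bash
cat >> h.py <<'E'
def check_held(n,t,z0,save):
    f=shot("wrist"); o=f["img"].copy(); cs=cv2.findContours(render(f,n,t,z0,1),0,2)[0]; cv2.drawContours(o,cs,-1,(255,0,255),1); cv2.imwrite(f"pics/{save}.png",o[:,:,::-1])
E
python3 - <<'E'
from h import *
import json
pp,a,pl,b,oy=json.load(open("plan.json"))
check_held("shave",[pp[0],pp[1],a-np.pi/2],.136,"w_held2")
movep([pl[0],pl[1],.15],list(rotv(b)))
print(move_l([pl[0],pl[1],.045],.12,until_force=10))
h=move_l([pl[0],pl[1],.0205],.04,until_force=8); s=get_state(); print(h,s["position"],s["contact_force"],s["clock"])
shot("wrist","w_place")
E
```

```text
False
True [0.47201665 0.18588783 0.02053587] [-0.6466482  -0.51579523  5.72052102] 21.3583
```

View pics/w_held2.png

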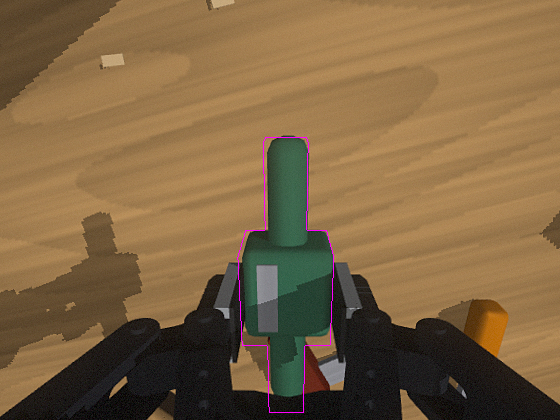

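View pics/w_place.png

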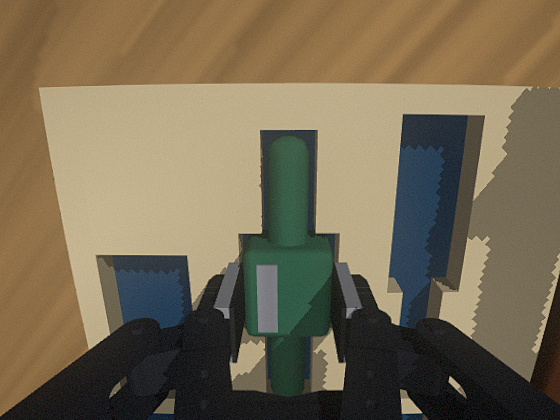

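```bash
python3 - <<'E'
from h import *
import json
pp,a,pl,b,oy=json.load(open("plan.json"))
let_go(); move_l([pl[0],pl[1],.2],.2)
r=look("shave",save="w_shave2",z0=.006); w=t2w(-.012,.07,0)
print(r[:3], w, oy, (r[0][:2]-w[:2])*1000, get_state()["clock"])
# go look at the square
p=[.60,-.25,.25]; q=best_yaw(p,0.); movep(p,list(rotv(q[1])))
r=look("square",save="w_square"); print(r[:3])
r2=look("gouge",save="w_gouge"); print(r2 and r2[:3]); print(get_state()["clock"])
E
```

```text
(array([ 0.47187918,  0.18593217, -0.83008301]), np.float64(0.02127194867994307), 0.63) [0.47263617 0.18601391 0.        ] -0.8330169116903873 [-0.75699396 -0.08173653] 23.1083
nothing []Traceback (most recent call last):
  File "<stdin>", line 9, in <module>
TypeError: 'NoneType' object is not subscriptable
```

View pics/w_shave2.png

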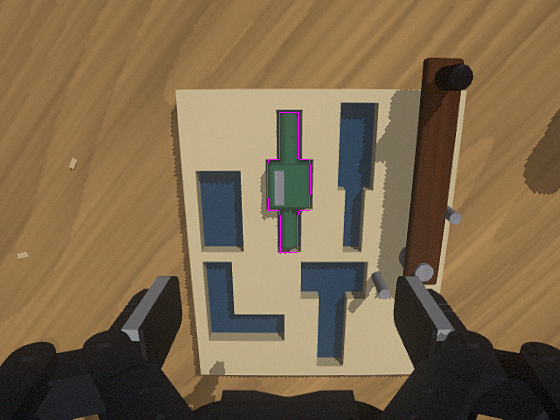

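Shave is seated (0.8 mm off). Now view the square region.

```bash
python3 - <<'E'
from h import *
f=shot("wrist","w_s3"); 
for n in ("square","gouge"):
    for d in silhouettes("wrist",n): print(n,d["score"],d["centre"],d["mask"].sum())
    r=look(n,save="w_"+n); print(r and r[:3])
E
```

```text
square 0.83 [309.9, 199.1] 3222
nothing []
None
gouge 0.84 [330.3, 42.2] 3297
(array([ 0.6594687, -0.1317498, -0.2969433]), np.float64(0.027307662655752466), 0.83)
```

View pics/w_s3.png

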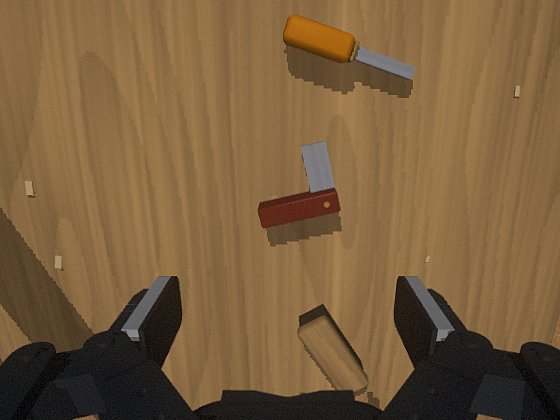

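```bash
python3 - <<'E'
from h import *
for i in range(4):
    r=look("square",save="w_square")
    if r: break
print(r[:3])
E
```

```text
(array([ 0.60558811, -0.26335753,  0.23638485]), np.float64(0.003963033154602327), 0.65)
```

View pics/w_square.png

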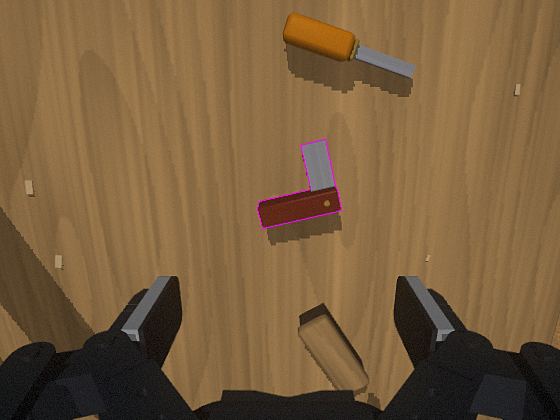

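View pics/w_gouge.png

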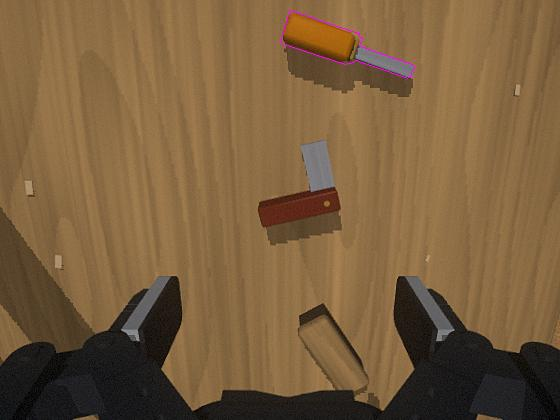

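```bash
python3 - <<'E'
from h import *
import json
t=np.array([0.60558811,-0.26335753,0.23638485])
_,pp,a,pl,b,oy=plan("square",t,(0.001,-.025)); print(_,a,b)
json.dump([pp,a,pl,b,oy],open("plan.json","w"))
movep([pp[0],pp[1],.1],list(rotv(a)))
print(move_l([pp[0],pp[1],.014],.1,until_force=8))
grab(40); s=get_state(); print(s["finger_gap"]*85,s["contact_force"])
move_l([pp[0],pp[1],.15],.15); s=get_state(); print(s["finger_gap"]*85,s["contact_force"],s["clock"])
check_held("square",t,.136,"w_held3")
movep([pl[0],pl[1],.15],list(rotv(b)))
print(move_l([pl[0],pl[1],.045],.12,until_force=10))
h=move_l([pl[0],pl[1],.0205],.04,until_force=8); s=get_state(); print(h,s["position"],s["contact_force"],s["clock"])
shot("wrist","w_place3")
E
```

```text
0.786099308570094 1.8071811767948966 0.7377794151045093
False
20.961547511115263 [ 0.70886854 -0.37760599  2.68733123]
20.906288686345544 [-0.37245474 -0.45104172 -1.28511122] 29.6167
False
True [0.50232031 0.05011832 0.02032852] [-0.42108461 -0.06608344  5.28104453] 32.7
```

View pics/w_held3.png

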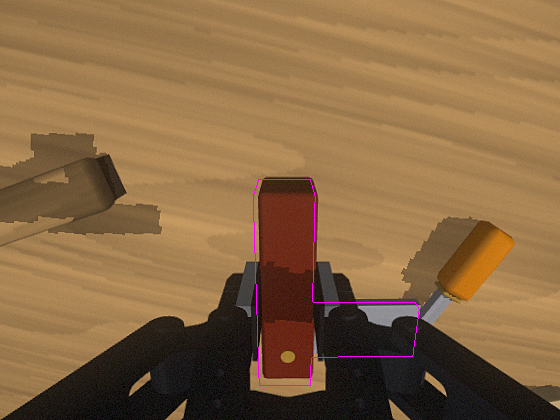

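View pics/w_place3.png

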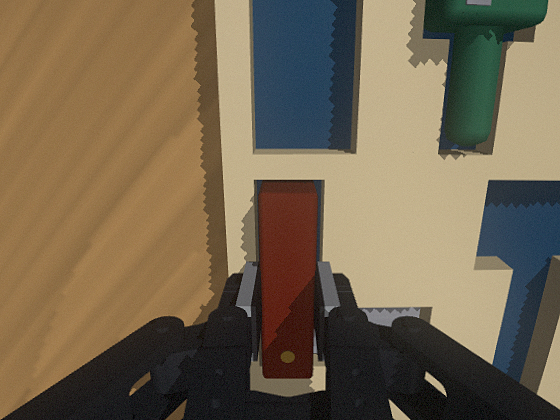

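```bash
python3 - <<'E'
from h import *
import json
pp,a,pl,b,oy=json.load(open("plan.json"))
let_go(); move_l([pl[0],pl[1],.2],.2)
w=t2w(-.056,-.05,0)
for i in range(3):
    r=look("square",save="w_square2",z0=.006)
    if r: print(r[:3],(r[0][:2]-w[:2])*1000,r[0][2]-oy); break
p=[.655,-.14,.22]; q=best_yaw(p,0.); movep(p,list(rotv(q[1])))
for i in range(4):
    r=look("gouge",save="w_gouge")
    if r: break
print(r[:3]); np.save("g.npy",r[0]); print(get_state()["clock"])
print(plan("gouge",r[0],(-.017,0)))
E
```

```text
(array([ 0.52016462,  0.06711997, -0.84310939]), np.float64(0.017138010621163775), 0.6) [-0.63070229 -0.50181071] -0.010092478877243183
(array([ 0.65891999, -0.13311651, -0.32898163]), np.float64(0.053889117270040414), 0.95)
35.6083
(np.float64(1.1467092380235728), [np.float64(0.6428316646780939), np.float64(-0.12762415587106973), 0.1], np.float64(1.2418146960241039), [np.float64(0.5028411237388986), np.float64(0.24049932915311564), 0.1], np.float64(0.7377794151045093), np.float64(-0.8330169116903873))
```

View pics/w_square2.png

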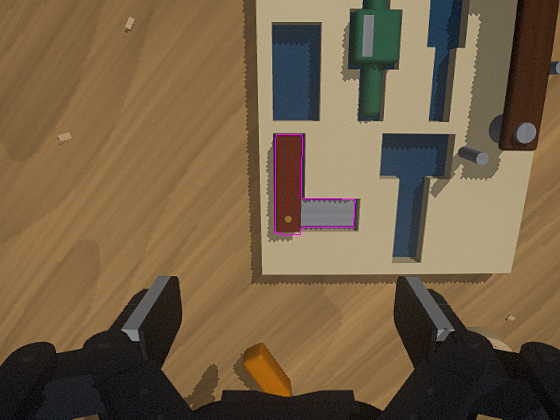

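View pics/w_gouge.png

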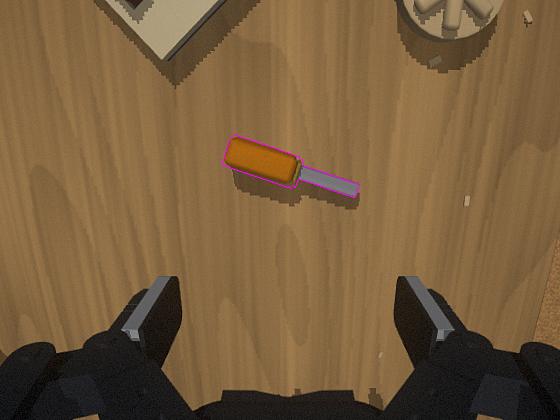

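```bash
python3 - <<'E'
from h import *
import json
t=np.load("g.npy"); t[2]=-.315
_,pp,a,pl,b,oy=plan("gouge",t,(-.017,0))
json.dump([pp,a,pl,b,oy],open("plan.json","w"))
movep([pp[0],pp[1],.1],list(rotv(a)))
print(move_l([pp[0],pp[1],.016],.1,until_force=8))
grab(40); s=get_state(); print(s["finger_gap"]*85,s["contact_force"])
move_l([pp[0],pp[1],.15],.15); s=get_state(); print(s["finger_gap"]*85,s["contact_force"],s["clock"])
check_held("gouge",t,.134,"w_held4")
movep([pl[0],pl[1],.15],list(rotv(b)))
print(move_l([pl[0],pl[1],.048],.12,until_force=10))
shot("wrist","w_place4")
E
```

```text
False
24.824329450869755 [-0.28785875 -0.02542289  3.24432416]
24.952150711397117 [ 0.96190784  0.13798332 -1.25975821] 39.3583
False
```

View pics/w_held4.png

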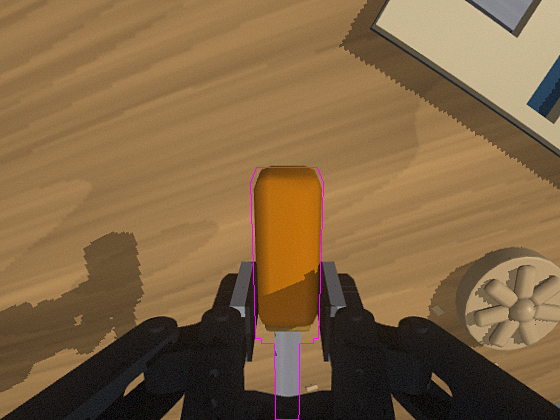

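View pics/w_place4.png

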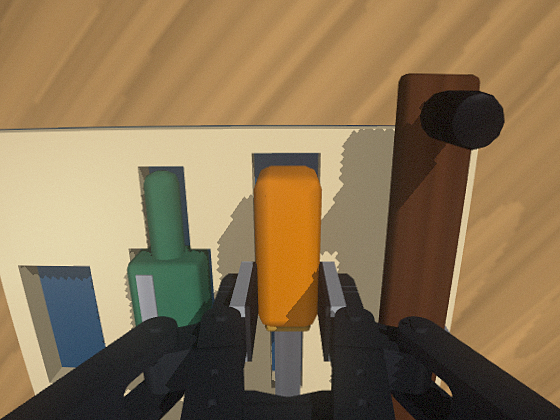

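```bash
python3 - <<'E'
from h import *
import json
pp,a,pl,b,oy=json.load(open("plan.json"))
let_go(); s=get_state(); print(s["finger_gap"],s["contact_force"],s["position"])
move_l([pl[0],pl[1],.2],.2)
f=shot("wrist","w_gd"); w=t2w(.047,.073,0)
for i in range(3):
    r=look("gouge",save="w_gouge2",z0=.006)
    if r: print(r[:3],(r[0][:2]-w[:2])*1000,r[0][2]-oy); break
print(get_state()["clock"])
E
```

```text
0.9989676635098407 [-0.21177433 -0.19890787 -0.67223897] [0.50283237 0.24048663 0.04800333]
(array([ 0.5152981 ,  0.22814018, -0.8352126 ]), np.float64(0.03150862756870136), 0.93) [1.02198718 0.22024293] -0.002195684198195269
43.6
```

View pics/w_gouge2.png

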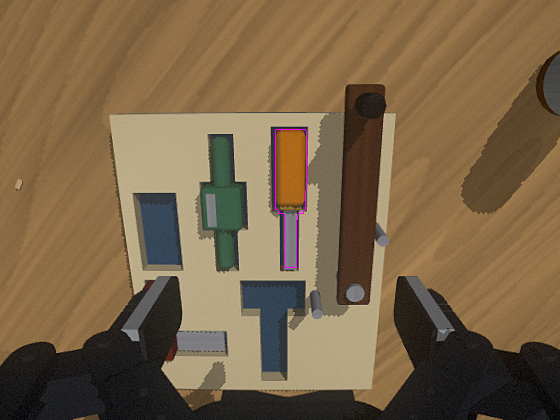

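```bash
python3 - <<'E'
from h import *
import json
pp,a,pl,b,oy=json.load(open("plan.json"))
grab(20)
for y in (.125,.085):
    w=t2w(.047,y,0); movep([w[0],w[1],.09],list(rotv(b)))
    move_l([w[0],w[1],.045],.1); h=move_l([w[0],w[1],.029],.02,until_force=6); print(h,get_state()["position"].round(4)); move_l([w[0],w[1],.09],.15)
w=t2w(0.02,0.0,0); movep([w[0],w[1],.27],list(rotv(b)))
let_go()
for n in ("gouge","shave","square"):
  for i in range(3):
    r=look(n,save="chk_"+n,z0=.006)
    if r: print(n,r[1:3],(r[0][:2]-t2w(*NEST[n][:2],0)[:2])*1000,r[0][2]+np.pi/2-TR[2]); break
shot("wrist","w_all"); f=shot("top","top2"); print(get_state()["clock"])
for n in ("stone","mallet"):
    print(n,[(d["score"],d["centre"]) for d in spot_in("top",n)])
E
```

```text
True [0.4793 0.2665 0.0341]
True [0.5064 0.2368 0.0341]
gouge (np.float64(0.01891723232873362), 0.63) [0.81692    0.47036574] 0.008445522878834155
shave (np.float64(0.03159448973200194), 0.97) [-0.66679421 -0.60147212] -0.003918157064736305
square (np.float64(0.017143742558638705), 0.58) [-0.98451725 -0.21033961] -0.0005791865725865986
50.6
stone []
mallet []
```

View pics/w_all.png

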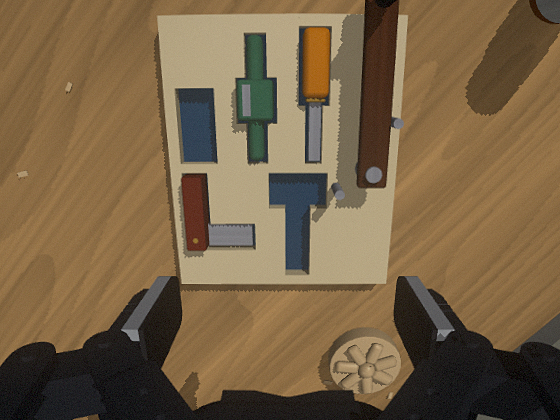

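View pics/top2.png

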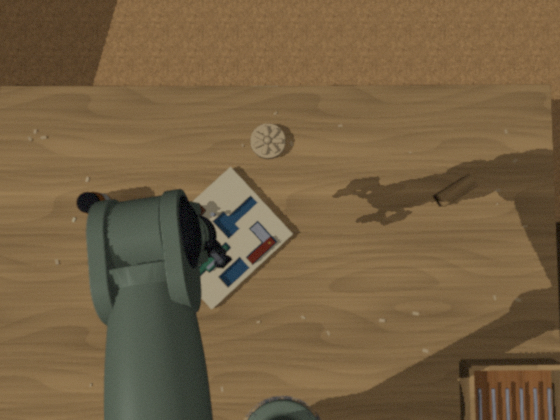

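```bash
python3 - <<'E'
from h import *
th=1.565
p,r=knob(th,.13); movep(p,r)
print(move_l(knob(th)[0],.08,until_force=8)); 
grab(20); s=get_state(); print(s["finger_gap"]*85,s["contact_force"].round(1))
for th in list(np.arange(1.4,.1,-.2)):
    p,r=knob(th); h=move_l(p,.12,rot=r,until_force=30); s=get_state(); print(round(th,2),h,s["contact_force"].round(1))
    if h: break
for th in (.1,.05,.02,0,-.02,-.035):
    p,r=knob(th); h=move_l(p,.05,rot=r,until_force=12); s=get_state(); print(th,h,s["contact_force"].round(1),s["position"].round(4))
    if h: break
sleep(.3); let_go()
q=get_state()["position"]; move_l([q[0],q[1],.25],.2)
f=shot("wrist","w_closed")
d=tip_of("wrist","keeper_knob")[:1]
for k in d:
    w=px2w(f,k["centre"],.065)[0]; v=w-PIN; print(w,"theta",TR[2]+np.pi-np.arctan2(v[1],v[0])%(2*np.pi))
print(get_state()["clock"])
E
```

```text
False
17.16032585406752 [-0.2 -0.5  1.9]
1.4 False [-1.7 -0.   1.4]
1.2 False [-1.2 -0.4  4.4]
1.0 False [-2.4 -0.3  3.9]
0.8 False [-3.1  0.2  6. ]
0.6 False [-4.4 -0.4  6.4]
0.4 False [-3.5 -1.   8.4]
0.2 False [-4.3 -3.2  8.6]
0.1 False [-5.  -3.5  9.2] [0.4775 0.1171 0.0561]
0.05 False [-5.5 -3.6  8. ] [0.4824 0.1107 0.056 ]
0.02 False [-4.5 -3.8  9.4] [0.4855 0.107  0.056 ]
0 False [-4.9 -3.5  8.7] [0.4875 0.1047 0.056 ]
-0.02 False [-8.2  2.2 11.1] [0.4883 0.1039 0.056 ]
-0.035 False [-11.4   6.6  16.3] [0.4883 0.1039 0.0559]
[0.48657421 0.10657618 0.065     ] theta 0.011513114929265988
60.1333
```

View pics/w_closed.png

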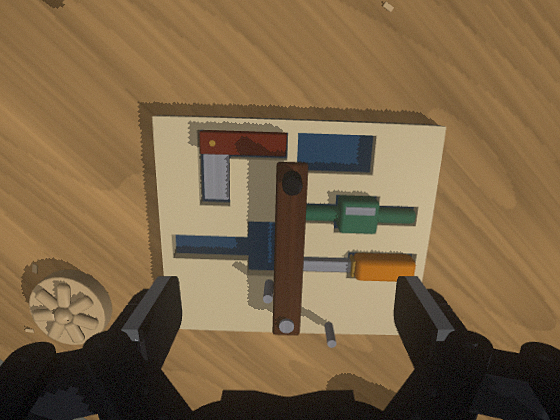

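```bash
python3 - <<'E'
from h import *
for n in ("gouge","shave","square"):
  for i in range(3):
    r=look(n,z0=.006)
    if r: print(n,r[1:3],(r[0][:2]-t2w(*NEST[n][:2],0)[:2])*1000,r[0][2]+np.pi/2-TR[2]); break
f=shot("top","top3")
for n in ("rosette","oil","brush"):
    print(n,[(d["score"],np.round(d["centre"],1)) for d in tip_of("top",n)[:1]])
print(sign_off())
E
```

```text
gouge (np.float64(0.14294474833720439), 0.96) [1.24599829 0.79002811] 0.035586860724114655
shave (np.float64(0.15525128865979382), 0.93) [-1.19436852 -0.2610265 ] -0.0026496220319224273
square (np.float64(0.018081472701385243), 0.98) [-2.64766431 -0.50702028] 0.00578661739373576
rosette [(0.83, array([266.3, 143.7]))]
oil [(0.93, array([101.9, 200.1]))]
brush [(0.97, array([449.9, 187.9]))]
the job is handed in; nothing more can be done
None
```

I opened the keeper bar to its stop, seated all three tools on the bench, closed the bar to its other stop, and handed the job in at about 60 s of robot time. The three tools were the shave, the square and the gouge; neither camera search nor the pictures showed a stone or a mallet.

**Tools:** With the keeper open, camera fits put every tool within about 1 mm of its nest and 0.01 rad of its angle. I released the gouge about 26 mm above its cavity floor, because the opening fingers would otherwise have hit the open bar. Pressing lightly on its handle at two points found the top at 34.1 mm, where a seated gouge should be.

**After closing:** The fits gave 1.5 mm for the gouge, 1.2 mm for the shave and 2.7 mm for the square. The gouge and shave fits were poorer because the bar partly hid them.

**Keeper:** The bar met its closed stop by force, and the picture puts it about 0.01 rad from closed.

**Bystanders:** Rosette, oil jar and brush were detected within about 4 pixels (roughly 1 cm) of their first positions, and the arm never touched them.

**Disagreement:** The tray's yaw measured 0.74 rad, outside the stated 0.2 to 0.55 rad. The overhead, scene and wrist views all agreed, so I used the measured value, and the cavities fitted.

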